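# Back off the click stop of a shooting board and seat the strip

### The arm

A 6-joint arm with a two-finger parallel gripper is mounted at the origin on a cart in front of the work surface, level with it; the furniture and walls round the work are solid. World frame = base frame: x ahead of the robot, y to its left, z up, the work surface at z = 0. Lengths are in m, angles in rad, forces in N, time in s.
With the tool pointing down it reaches from about 0.425 to 0.95 m from the base axis. Payload 3.5 kg.
Tool frame: the origin (TCP) lies between the finger pads; the fingertips stand 14 mm ahead of it and the grasp point (between the pads) lies 5 mm behind it (ctrl.tip_extent is the distance from the TCP to the fingertips, in m); x points along the fingers, z is the direction in which the jaws open and shut, and the axes are right-handed (so a half turn about x gives the same grasp; the last joint's range is limited). The gripper opens to 85 mm and grips with 20 to 120 N. Pads are 22 mm wide; open, the fingers measure 114 mm over their backs; the gripper's body (76 mm by 85 mm) begins 54 mm behind the grasp point. The pads swing forward as they close: fully open they stand 13 mm farther back than shut.
Start: joints at [-1.315, 0.286, 1.577, -0, 1.279, -0.15], TCP at [0.266, -0.62, 0.245] pointing down, gripper open.
Joint ranges: [-2.77, 2.77], [-0.9, 2.22], [0.21, 2.48], [-1.53, 4.67], [0.24, 2.81], [-2.84, 2.84]. Speed limits (rad/s): [2.79, 2.79, 3.14, 3.14, 3.14, 3.14].

### API

Orientations are given as a unit quaternion [x, y, z, w].
In Python, from plant import ctrl gives the robot as it stands.
- The arm moves only by the tool move_arm, never from a script. Its argument "commands" is one flat list of numbers, 4 for each row, row after row: the shift along the tool's x, y, z in units of 25 mm (1.0 is 25 mm), then the turn about the tool's x in units of 5 degrees (1.0 is 5 degrees). A call has 1 to 20 rows; each row shifts and turns the commanded pose from where the row before left it, along the tool's axes as they then stand; what a row does not reach is not made up. A row lasts 1/8 s, in which the tool goes at most 62.5 mm and 10.7 degrees, less where a joint would pass 70% of its speed; a pose out of reach is approached as far as the arm can. A call is refused whole if a number of a shift passes 1 or a number of a turn 1, either way. A call with a gripper value outside its range is refused whole. "jaw" is the finger opening in mm, from 0 to 85.4, set as the call begins (left out, the last holds). The fingers move at their own pace and stop on an object; "force" is the grip in N (left out, the last holds). Time passes only in rows, so rows that do not move let the fingers close. It gives the time, the measured TCP pose, the force and the opening at its end, in the units of the state.
- ctrl.get_state(): the state, without advancing time (a new reading comes with each control period).
- ctrl.read_camera(name): name is "side" or "top"; returns the picture (480x640x3 uint8, red, green, blue); there is no depth.
- ctrl.get_calibration(name): a dict with "camera_matrix" (3x3 intrinsics, pixels), "camera_from_world" (4x4, takes a point from world to camera coordinates). Camera axes: x right, y down, z forward; pixel columns grow to the right and rows downward; lengths in m; the calibration is good to about 2 mm. A picture is of the moment at which its call begins. get_calibration takes no time and is no camera call.
- ctrl.sign_off(): hands the job in, once; it reports no verdict.
The state is a dict: "time": time; "qpos": joint angles; "dq": joint speeds; "joint_efforts": joint torques, N m; "eef_pos": TCP position; "tcp_rot": TCP orientation; "contact_force": force on the tool from outside, world axes, zero at the start; "wrist_torque": the same for the moment, N m; "opening": opening from 0.0 (shut) to 1.0 (fully open).
Only numpy, scipy, OpenCV 4.12 (cv2) and the standard library are available. Lean on these libraries where they do the work, as an engineer would, in place of code of your own. Each camera call takes 0.05 s, during which the arm holds its last target.

### The job

Set up the shooting board for a longer piece: with your fingertips push the black bar of the click-stop dial round clockwise, seen from above, by exactly four clicks from where it stands, which draws the end stop back. Then push the brown wooden strip flat against the dark fence and along it until its end touches the stop. Only push, gently: do not pinch the dial, do not lift the strip, leave the other things where they are and take the hand away at the end.

Things in the scene. Friction and masses are not known exactly. Their poses are not given: they have to be found in the camera images.
- shooting_board: Wooden shooting board fixed to the bench, 170 mm (x) by 375 mm (y). x points away from the robot, y left along the fence, z up; origin on the bench top. Pale bed: top at z 28 mm, y -118 to 170 mm. Right of it, to y -205 mm, the plane's runway: top at z 14 mm. Grey stop housing at the left end: x -54 to 54, y 60 to 164 mm, top at z 58 mm, with the dial on it.
- fence_face (a point): Point on the front face of the dark fence, at its foot, 45 mm along the board's x; the fence runs along the board's y the whole length of the bed, stands 26 mm above the bed (top 54 mm above the bench) and is 26 mm thick
- stop_dial (a joint): Dial value in rad, growing clockwise seen from above. Eight click positions 0 to 7, one every 0.5236 rad (30 degrees), end stops just past both; it starts at one of 0 to 3 (rarely balanced between two). The resistance grows to about 0.16 N m (6 N at 26 mm radius) just before half way, past which the dial snaps on by itself. Each click up draws the stop back by 1.5 mm.
- dial_axis (a point): On the dial's upright axis (board x 0, y 112 mm), at the top of its disc, 72 mm above the bench; does not turn. Bright metal disc, 77 mm over its 12-pointed rim, with a black bar grip across its centre: 70 mm long, 14 mm wide, 26 mm high (top 98 mm above the bench). The plunger's holder at its rim is no higher than the disc.
- dial_pointer (a point): On top of the dial's bar, on the white line that marks its pointing end, 30 mm from the axis, 98 mm above the bench. At dial value q the bar points 105 degrees minus q from the board's x axis, counted counter-clockwise (at position 0 to the left, at 7 to the right)
- stop_face (a point): Centre of the brass face of the stop bar, which the strip's left end shall touch: 32 mm wide, 24 mm high, looking to the board's -y, at board x 24, z 42 mm, y 30 mm + 1.5 mm per click. Only the dial moves it; it gives less than 1 mm under a gentle push
- strip: Loose brown wooden strip, 42 mm (x) by 160 mm (y) by 30 mm high, 0.1 to 0.2 kg, flat on the bed, length roughly along the fence, 2 to 16 mm in front of it and 14 to 50 mm short of the stop. Origin at the centre of its underside, y towards the stop. Seated, its right end stands up to 8 mm past the bed's right edge
- block_plane: Loose dark block plane, 46 x 160 x 43 mm, on the bench to the right of the board; not to be moved; origin at the centre of its underside
- wood_offcut: Loose wood offcut with a slanted end, 45 x 107 x 45 mm, on the bench to the right; not to be moved; origin at the centre of its underside
- wax_tin: Loose round tin, 68 mm across, 26 mm high, green lid, on the bench to the left; not to be moved; origin at the centre of its underside
- sanding_block: Loose sanding block, 61 x 101 x 36 mm, on the bench to the left in front; not to be moved; origin at the centre of its underside
- click_plunger (a joint): Spring plunger with a roller in the dial's rim, in a small dark holder on the robot's side of the dial; m, about 0 when it is seated in a notch (the dial rests at a click), 0.005 when it rides over a point between two clicks.
There are look-alikes about, which are no part of the job. What is shaped like the strip but pink is not meant.

How it is judged:
On the way, in this order (a step that is already met when the one before it is completed fails the run):
1. the dial rests four clicks on from where it started (distance of dial_pointer from where it was at the start of the episode between 0.045 and 0.0566 m and value of joint click_plunger below 0.0015 m and velocity of joint stop_dial between -0.1 and 0.1 rad/s), for 0.3 s.
2. the strip's end is at the stop (y of strip in the frame of stop_face above -0.0825 m), for 0.2 s.
At the end, for the whole second after the job is handed in: Dial at rest in a click, four clicks clockwise from its start (pointer point 45 to 56.6 mm from where it was, plunger seated within 1.5 mm); strip flat on the bed, at rest, its end within 2.5 mm of the stop's face, its far side within 2.5 mm of the fence, parallel within 0.03 rad (distance of dial_pointer from where it was at the start of the episode between 0.045 and 0.0566 m and value of joint click_plunger below 0.0015 m and y of strip in the frame of stop_face above -0.0825 m and x of strip in the frame of shooting_board above 0.0215 m and angle between the y axis of strip and the y axis of shooting_board, either way round below 0.03 rad and z of strip in the frame of shooting_board below 0.031 m and linear speed of strip below 0.01 m/s); the robot touches nothing.
It fails at once if the strip is lifted, tipped or pushed off the bed (z of strip in the frame of shooting_board above 0.036 m or z of strip in the frame of shooting_board below 0.022 m or angle between strip's own z axis and vertical above 0.15 rad).
It fails at once if the dial is pinched or forced: more than 35 N from the fingers (contact force between the fingers and stop_dial above 35 N).
It fails at once if another thing on the bench is moved by more than 15 mm (distance of any of block_plane, wood_offcut, wax_tin, sanding_block from where it was at the start of the episode above 0.015 m).
It also fails if it takes over 67 s, if anything falls off the work surface, if the arm or the gripper's body presses on something with over 40 N, if the wrist force passes 120 N, or if a joint passes its speed limit or range.

## Working session

There is one attempt and no reset: what is moved stays moved. The work goes in short steps, Python scripts to look and compute and a tool call to move; the robot and the scene stay as the last step left them, time stands still between calls to the robot, and variables do not carry over. Pictures are saved under pics/ and viewed, and the job is handed in when it is done.

Besides the shell and the picture viewer there is one more tool, called after ">>>" as name(argument=value, ...), one argument or row to a line, values as JSON. move_arm: Moves the arm, as the interface text tells. Its arguments: {"type":"object","properties":{"commands":{"type":"array"},"jaw":{"type":"number"},"force":{"type":"number"}},"required":["commands"]}

```bash
mkdir -p pics; python3 - <<'E'
from plant import ctrl
import cv2,numpy as np
np.set_printoptions(precision=4,suppress=True)
for n in("top","side"):
    cv2.imwrite(f"pics/{n}0.png",ctrl.read_camera(n)[:,:,::-1]); c=ctrl.get_calibration(n); print(c["camera_matrix"],c["camera_from_world"])
s=ctrl.get_state(); print(s)
E
```

```text
[[489.7926   0.     324.3748]
 [  0.     489.7926 233.8076]
 [  0.       0.       1.    ]] [[-0.0248 -0.9996 -0.0112 -0.1127]
 [-0.9978  0.0255 -0.0609  0.5384]
 [ 0.0612  0.0097 -0.9981  1.3723]
 [ 0.      0.      0.      1.    ]]
[[617.0399   0.     320.3694]
 [  0.     617.0399 234.2875]
 [  0.       0.       1.    ]] [[ 0.9998  0.0157 -0.0103 -0.4994]
 [ 0.0062 -0.7942 -0.6076 -0.0676]
 [-0.0177  0.6074 -0.7942  1.8948]
 [ 0.      0.      0.      1.    ]]
{'time': 0.1, 'qpos': array([-1.315 ,  0.2871,  1.578 , -0.    ,  1.2786, -0.15  ]), 'dq': array([ 0.0007, -0.0011, -0.0018, -0.001 , -0.0014, -0.0003]), 'joint_efforts': array([  0.0011, -40.7292, -29.3698,  -0.0002,   0.0034,   0.    ]), 'eef_pos': array([ 0.2664, -0.6196,  0.2441]), 'tcp_rot': array([ 0.3895,  0.5911, -0.3885,  0.5899]), 'contact_force': array([ 0.3488, -0.6324, -0.0768]), 'wrist_torque': array([ 0.0544,  0.0249, -0.0478]), 'opening': 1.0038360294454858}
```

View pics/top0.png

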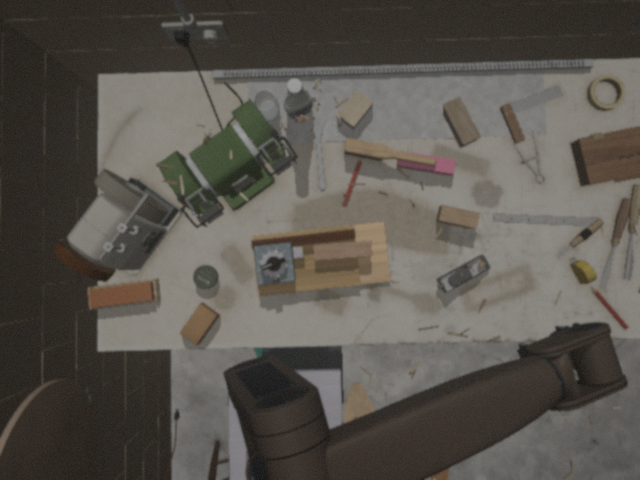

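View pics/side0.png

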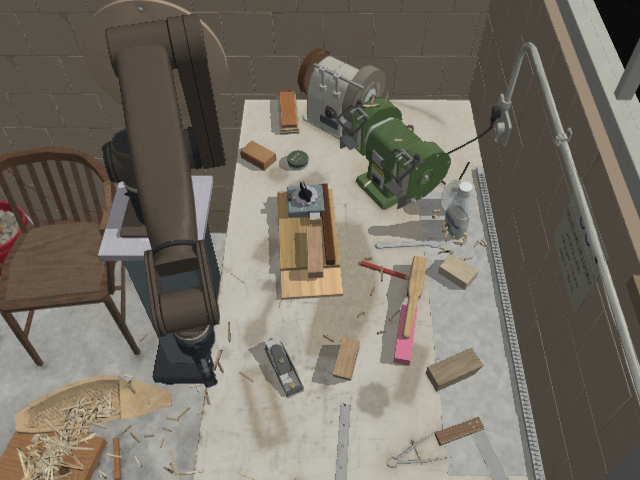

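Top view: the board is at about (252–390, 224–295), the dial near (273,264) and the strip near (340,257). Next I zoom in.

```bash
python3 - <<'E'
import cv2,numpy as np
a=cv2.imread("pics/top0.png")[215:305,240:400]; a=cv2.convertScaleAbs(a,alpha=1.5)
cv2.imwrite("pics/t1.png",cv2.resize(a,None,fx=5,fy=5,interpolation=2))
a=cv2.imread("pics/side0.png")[170:305,265:355]
cv2.imwrite("pics/s1.png",cv2.resize(a,None,fx=4.4,fy=4.4,interpolation=2))
E
```

```text
(no output)
```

View pics/t1.png

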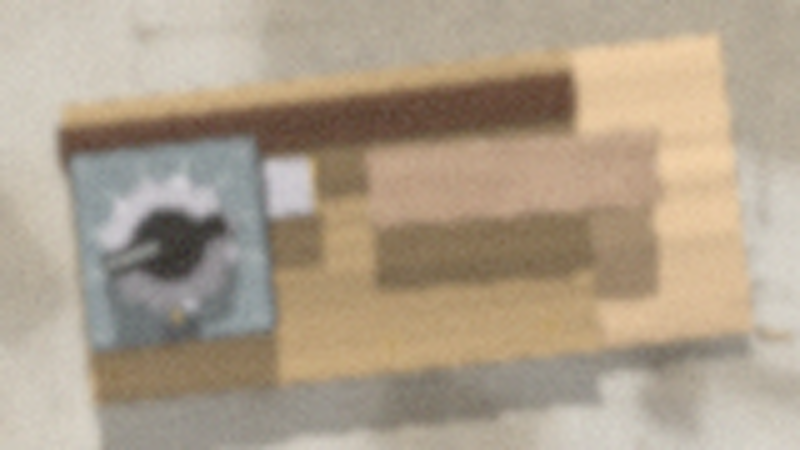

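View pics/s1.png

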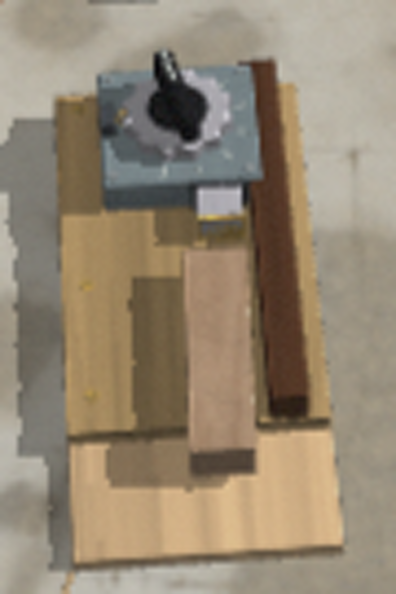

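```bash
cat > h.py <<'E'
from plant import ctrl
import numpy as np
from scipy.optimize import least_squares
np.set_printoptions(precision=4,suppress=True)
CAL={n:ctrl.get_calibration(n) for n in("top","side")}
def proj(n,P):
    c=CAL[n];q=c["camera_from_world"]@np.r_[P,1];u=c["camera_matrix"]@q[:3];return u[:2]/u[2]
def ray(n,uv,z):
    c=CAL[n];T=c["camera_from_world"];R=T[:3,:3];C=-R.T@T[:3,3]
    d=R.T@np.linalg.inv(c["camera_matrix"])@np.r_[uv,1];return C+d*(z-C[2])/d[2]
def zt(p):return (np.array(p)+.5)/5-.5+[240,215]
def zs(p):return (np.array(p)+.5)/4.4-.5+[265,170]
def W(b,P):
    c,s=np.cos(b[2]),np.sin(b[2]);return np.array([b[0]+c*P[0]-s*P[1],b[1]+s*P[0]+c*P[1],P[2]])
def B(b,P):
    c,s=np.cos(b[2]),np.sin(b[2]);d=np.array(P[:2])-b[:2];return np.array([c*d[0]+s*d[1],-s*d[0]+c*d[1],P[2]])
E
cat > fit.py <<'E'
from h import *
top=[((717,37),(85,-205,14)),((750,332),(-85,-205,14)),((70,155),(54,164,58)),((254,137),(54,60,58)),((272,332),(-54,60,58)),((92,348),(-54,164,58)),((574,70),(71,-118,54))]
side=[((97,72),(-54,164,58)),((262,180),(54,60,58)),((105,187),(-54,60,58)),((73,563),(-85,-205,14)),((343,548),(85,-205,14)),((272,402),(45,-118,54)),((307,398),(71,-118,54)),((275,60),(71,170,54))]
pts=[("top",zt(p),np.array(P)/1e3) for p,P in top]+[("side",zs(p),np.array(P)/1e3) for p,P in side]
for use in(("top",),("side",),("top","side")):
    r=least_squares(lambda b:np.concatenate([B(b,ray(n,u,P[2]))[:2]-P[:2] for n,u,P in pts if n in use]),[.6,0,0],loss="soft_l1",f_scale=.003)
    print(use,r.x,"\n",(r.fun.reshape(-1,2)*1e3).round(1).tolist())
b=r.x
np.save("b.npy",b)
for n,z,L in(("top",zt,[(365,153),(657,133),(375,222),(655,208)]),("side",zs,[(188,250),(252,250),(190,452),(255,449)])):
    print("strip",n,[(B(b,ray(n,z(p),.058))*1e3).round(1).tolist() for p in L])
for n,z,L in(("top",zt,[(105,266),(160,247),(225,225),(178,243)]),("side",zs,[(158,55),(170,55),(175,88),(190,138)])):
    print("dial",n,[(B(b,ray(n,z(p),.098))*1e3).round(1).tolist() for p in L])
print("axis top px",W(b,[0,.112,.098]),proj("top",W(b,[0,.112,.098])),proj("side",W(b,[0,.112,.098])))
for k in range(5):
    a=np.radians(105-30*k)
    print(k,[(proj("top",W(b,[r*np.cos(a),.112+r*np.sin(a),.098]))-[240,215])*5+2 for r in(-.035,.03,.035)],[(proj("side",W(b,[r*np.cos(a),.112+r*np.sin(a),.098]))-[265,170])*4.4+2 for r in(-.035,.03,.035)])
E
python3 fit.py
```

```text
('top',) [ 0.4648 -0.0972  0.08  ] 
 [[-1.0, 1.5], [1.4, 1.7], [-0.4, -1.9], [-1.1, 0.4], [-0.3, 1.4], [1.3, -3.8], [0.3, -0.5]]
('side',) [ 0.4639 -0.1007  0.0826] 
 [[0.0, 0.3], [-1.1, -0.9], [1.9, 0.9], [1.3, 1.2], [-0.4, -0.2], [1.6, -1.2], [-2.1, 0.2], [-1.2, -0.3]]
('top', 'side') [ 0.4644 -0.0994  0.0816] 
 [[-0.7, 3.5], [1.6, 3.9], [0.5, 0.1], [-0.5, 2.5], [0.3, 3.5], [2.1, -1.6], [0.7, 1.5], [-0.7, -1.0], [-1.7, -2.2], [1.2, -0.4], [0.9, -0.2], [-0.8, -1.4], [1.2, -2.5], [-2.6, -1.0], [-2.0, -1.5]]
strip top [[38.3, 2.7, 58.0], [32.1, -157.7, 58.0], [0.1, 1.2, 58.0], [-8.6, -152.0, 58.0]]
strip side [[-0.3, 2.0, 58.0], [41.6, -1.1, 58.0], [-7.5, -157.2, 58.0], [32.9, -157.9, 58.0]]
dial top [[-8.4, 145.3, 98.0], [-1.5, 115.2, 98.0], [6.5, 79.6, 98.0], [-0.4, 105.4, 98.0]]
dial side [[-12.2, 139.2, 98.0], [-4.1, 138.6, 98.0], [-2.2, 108.7, 98.0], [5.4, 64.1, 98.0]]
axis top px [0.4553 0.0123 0.098 ] [272.722 263.319] [305.0838 188.7276]
0 [array([227.0635, 219.8709]), array([112.9057, 263.942 ]), array([104.1189, 267.3342])] [array([194.6376, 121.818 ]), array([164.7095,  52.9869]), array([162.4581,  47.8088])]
1 [array([230.5145, 253.8025]), array([110.0348, 234.8551]), array([100.7773, 233.3992])] [array([167.2881, 123.3697]), array([187.6662,  51.7033]), array([189.1982,  46.3154])]
2 [array([216.5578, 285.049 ]), array([122.043 , 208.1467]), array([114.791 , 202.2461])] [array([143.0009, 114.3844]), array([208.1976,  59.1137]), array([213.1262,  54.9354])]
3 [array([188.9123, 305.2037]), array([145.6975, 190.9482]), array([142.3841, 182.1881])] [array([128.4158,  97.4067]), array([220.8985,  73.3285]), array([227.9612,  71.4897])]
4 [array([155.0046, 308.8307]), array([174.6741, 187.842 ]), array([176.1824, 178.5644])] [array([127.3451,  77.1412]), array([222.3012,  90.6524]), array([229.6412,  91.6968])]
```

```bash
cat > tool.py <<'E'
from h import *
from scipy.spatial.transform import Rotation as R
b=np.load("b.npy"); s=ctrl.get_state(); M=R.from_quat(s["tcp_rot"]).as_matrix()
def to(P):  # shift in tool units of 25 mm
    return M.T@(np.array(P)-s["eef_pos"])/.025
yaw=np.degrees(np.arctan2(M[1,1],M[0,1]))-np.degrees(b[2])
print("t",s["time"],"pos",s["eef_pos"],"board",B(b,s["eef_pos"]),"q6",s["qpos"][5],"tooly board ang",yaw,"F",s["contact_force"],"open",s["opening"],"tip",ctrl.tip_extent)
E
python3 - <<'E'
from tool import *
print(M)
print(W(b,[0,.112,.2]),to(W(b,[0,.112,.2])))
E
```

```text
t 0.1 pos [ 0.2664 -0.6196  0.2441] board [-0.2398 -0.5024  0.2441] q6 -0.15002028146866372 tooly board ang 18.578664322468523 F [ 0.3488 -0.6324 -0.0768] open 1.0038360294454858 tip 0.014
[[-0.0005  0.9188  0.3948]
 [ 0.0021  0.3948 -0.9188]
 [-1.      0.0003 -0.0021]]
[0.4553 0.0123 0.2   ] [  1.811   16.921  -20.2346]
```

>>> move_arm(
  commands=[0, 1, -1, 0, 0, 1, -1, 0, 0, 1, -1, 0, 0, 1, -1, 0, 0, 1, -1, 0, 0, 1, -1, 0, 0, 1, -1, 0, 0, 1, -1, 0, 0, 1, -1, 0, 0, 1, -1, 0, 0, 1, -1, 0, 0, 1, -1, 0, 0, 1, -1, 0, 0, 1, -1, 0, 0, 1, -1, 0, 0, 1, -1, 0, 0, 0.9, -1, 0, 0, 0, -1, 0, 0, 0, -1, 0, 0, 0, -1, 0],
  jaw=46,
)

```text
time: 2.6
eef_pos: [0.4566, 0.0069, 0.2448]
tcp_rot: [0.389, 0.591, -0.389, 0.59]
contact_force: [1.0, 0.6, -0.3]
opening: 0.539
```

>>> move_arm(
  commands=[0.3, 0, -0.24, -1, 0.3, 0, 0, -1, 0.3, 0, 0, -1, 0.3, 0, 0, -1, 0.3, 0, 0, -1, 0, 0, 0, -1, 0, 0, 0, -1, 0, 0, 0, -1, 0, 0, 0, -1, 0, 0, 0, -1, 0, 0, 0, -1, 0, 0, 0, -1, 0, 0, 0, -0.3, 0, 0, 0, 0],
)

```text
time: 4.35
eef_pos: [0.4548, 0.0116, 0.2076]
tcp_rot: [0.033, 0.706, -0.033, 0.706]
contact_force: [0.4, 0.8, -0.2]
opening: 0.543
```

```bash
python3 - <<'E'
from tool import *
print(to(W(b,[0,.112,.095])))
E
```

```text
t 4.35 pos [0.4548 0.0116 0.2076] board [-0.0006  0.1114  0.2076] q6 -0.10571136685709517 tooly board ang 80.02346434817379 F [ 0.436   0.7925 -0.1516] open 0.542780267788969 tip 0.014
[4.5043 0.0293 0.0201]
```

>>> move_arm(
  commands=[1, 0, 0, 0, 1, 0, 0, 0, 1, 0, 0, 0, 0.5, 0, 0, 0, 0, 0, 0, 0],
)

```text
time: 4.97
eef_pos: [0.4544, 0.0116, 0.1196]
tcp_rot: [0.033, 0.707, -0.032, 0.706]
contact_force: [1.0, 0.9, 0.5]
opening: 0.539
```

>>> move_arm(
  commands=[0.5, 0, 0, 0, 0.5, 0, 0, 0, 0.1, 0, 0, 0, 0, 0, 0, 0],
)

```text
time: 5.48
eef_pos: [0.4548, 0.0116, 0.0926]
tcp_rot: [0.032, 0.707, -0.032, 0.706]
contact_force: [0.5, 0.0, -0.2]
opening: 0.541
```

```bash
python3 - <<'E'
from tool import *
import cv2
a=ctrl.read_camera("side")[130:280,230:390,::-1]
cv2.imwrite("pics/s2.png",cv2.resize(a,None,fx=4,fy=4,interpolation=2))
E
```

```text
t 5.475 pos [0.4548 0.0116 0.0926] board [-0.0005  0.1113  0.0926] q6 -0.10657327743208601 tooly board ang 80.07339026290823 F [ 0.4626  0.0196 -0.2291] open 0.5408708113483248 tip 0.014
```

View pics/s2.png

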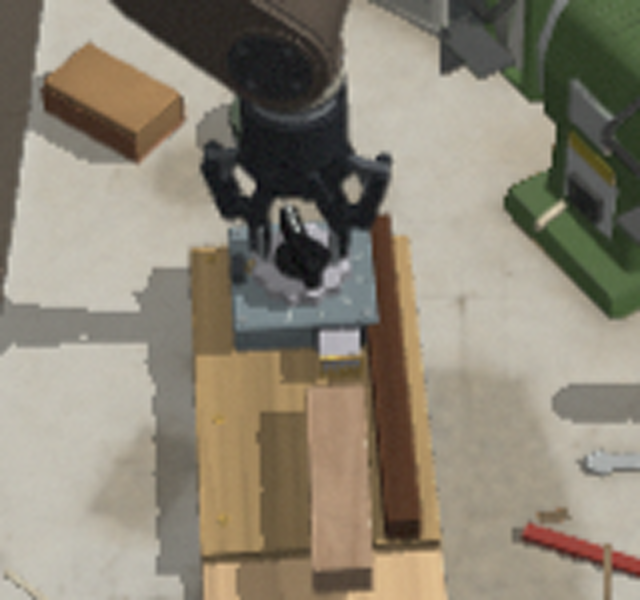

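The side view shows the fingers on both sides of the bar at about (300,250), clear of it, and no force is reading. Now I turn.

>>> move_arm(
  commands=[0, 0, 0, 1, 0, 0, 0, 1, 0, 0, 0, 1, 0, 0, 0, 1, 0, 0, 0, 0.5, 0, 0, 0, 0.5, 0, 0, 0, 0.5, 0, 0, 0, 0.5, 0, 0, 0, 0.5, 0, 0, 0, 0.5, 0, 0, 0, 0.5, 0, 0, 0, 0.5, 0, 0, 0, 0.5, 0, 0, 0, 0.5, 0, 0, 0, 0.5, 0, 0, 0, 0.5, 0, 0, 0, 0.5, 0, 0, 0, 0.5, 0, 0, 0, 0, 0, 0, 0, 0],
)

```text
time: 8.02
eef_pos: [0.4546, 0.0116, 0.093]
tcp_rot: [0.354, 0.612, -0.355, 0.611]
contact_force: [-2.6, 0.2, 1.8]
opening: 0.538
```

```bash
python3 - <<'E'
from tool import *
import cv2
a=ctrl.read_camera("side")[150:230,255:355,::-1]
cv2.imwrite("pics/s3.png",cv2.resize(a,None,fx=7,fy=7,interpolation=2))
E
```

```text
t 8.025 pos [0.4546 0.0116 0.093 ] board [-0.0007  0.1114  0.093 ] q6 0.8525800068394391 tooly board ang 25.12845075827739 F [-2.6062  0.2045  1.7627] open 0.5377334075811804 tip 0.014
```

View pics/s3.png

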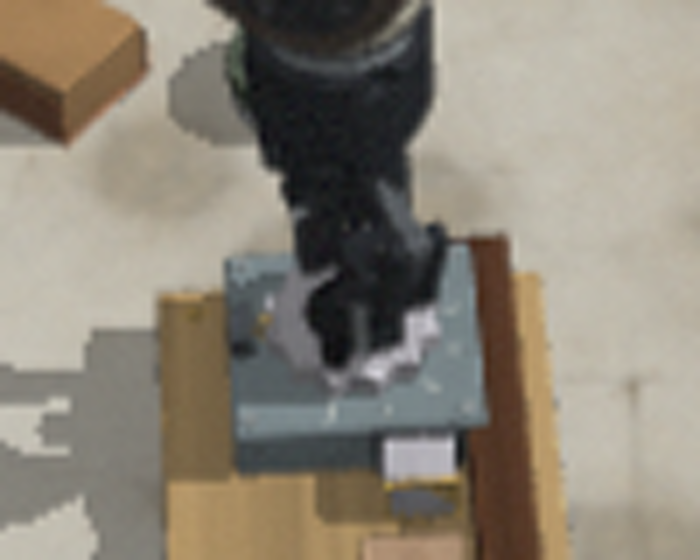

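>>> move_arm(
  commands=[0, 0, 0, 0.6, 0, 0, 0, 0.6, 0, 0, 0, 0.6, 0, 0, 0, 0.6, 0, 0, 0, 0.6, 0, 0, 0, 0.6, 0, 0, 0, 0.6, 0, 0, 0, 0.6, 0, 0, 0, 0.6, 0, 0, 0, 0.6, 0, 0, 0, 0.6, 0, 0, 0, 0.6, 0, 0, 0, 0.6, 0, 0, 0, 0.6, 0, 0, 0, 0.6, 0, 0, 0, 0.6, 0, 0, 0, 0.6, 0, 0, 0, 0.6, 0, 0, 0, 0.6, 0, 0, 0, 0.6],
)

```text
time: 10.58
eef_pos: [0.4544, 0.0128, 0.0928]
tcp_rot: [0.614, 0.353, -0.613, 0.35]
contact_force: [-4.8, 5.0, 4.0]
opening: 0.538
```

```bash
python3 - <<'E'
from tool import *
import cv2
print(s["wrist_torque"])
a=ctrl.read_camera("side")[150:230,255:355,::-1]
cv2.imwrite("pics/s4.png",cv2.resize(a,None,fx=7,fy=7,interpolation=2))
E
```

```text
t 10.575 pos [0.4544 0.0128 0.0928] board [-0.0009  0.1126  0.0928] q6 1.9014767226075637 tooly board ang -35.031696602330015 F [-4.792   4.9653  3.9699] open 0.5380523740838468 tip 0.014
[0.8667 0.5695 0.18  ]
```

View pics/s4.png

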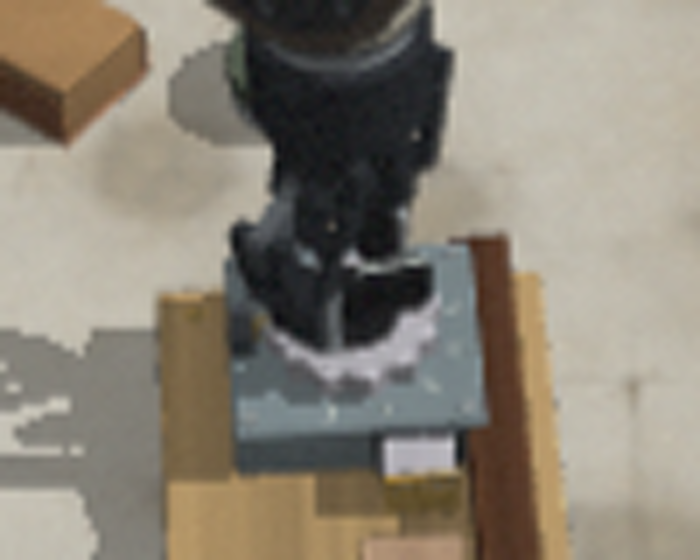

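>>> move_arm(
  commands=[0, 0, 0, 0.5, 0, 0, 0, 0.5, 0, 0, 0, 0.5, 0, 0, 0, 0.5, 0, 0, 0, 0, 0, 0, 0, 0],
)

```text
time: 11.38
eef_pos: [0.4555, 0.0113, 0.093]
tcp_rot: [0.642, 0.297, -0.641, 0.298]
contact_force: [-0.4, 0.9, -0.5]
opening: 0.538
```

```bash
python3 - <<'E'
from tool import *
import cv2
print(s["wrist_torque"])
a=ctrl.read_camera("side")[150:230,255:355,::-1]
cv2.imwrite("pics/s5.png",cv2.resize(a,None,fx=7,fy=7,interpolation=2))
E
```

```text
t 11.375 pos [0.4555 0.0113 0.093 ] board [0.0002 0.1111 0.093 ] q6 2.074414040773488 tooly board ang -44.89308650198811 F [-0.3694  0.8546 -0.5255] open 0.5384706563354639 tip 0.014
[ 0.0059 -0.0492 -0.0217]
```

View pics/s5.png

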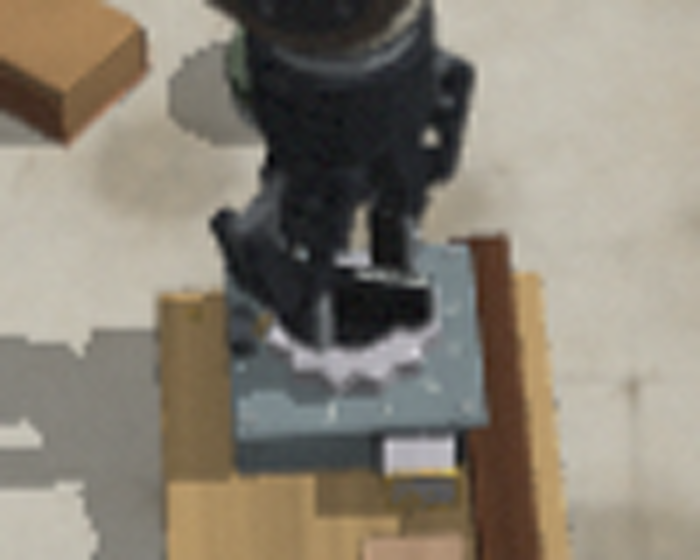

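The dial has snapped on: force and torque read zero, and the white line points right at about (425,280). I lift straight up and check.

>>> move_arm(
  commands=[-0.5, 0, 0, 0, -0.5, 0, 0, 0, -0.5, 0, 0, 0, -1, 0, 0, 0, -1, 0, 0, 0, -1, 0, 0, 0, 0, 0, 0, 0],
  jaw=85,
)

```text
time: 12.3
eef_pos: [0.4565, 0.0112, 0.2084]
tcp_rot: [0.643, 0.296, -0.64, 0.299]
contact_force: [0.6, 0.4, 0.6]
opening: 0.999
```

```bash
python3 - <<'E'
from tool import *
import cv2
a=ctrl.read_camera("side")[150:230,255:355,::-1]
cv2.imwrite("pics/s6.png",cv2.resize(a,None,fx=7,fy=7,interpolation=2))
for k in(3,4,5):
    an=np.radians(105-30*k)
    print(k,[(proj("side",W(b,[r*np.cos(an),.112+r*np.sin(an),.098]))-[255,150])*7+3 for r in(-.035,.03,.035)])
# target pre-push pose over bed
print(to(W(b,[-.04,-.079,.12])))
E
```

```text
t 12.3 pos [0.4565 0.0112 0.2084] board [0.0011 0.1109 0.2084] q6 2.074986091404923 tooly board ang -44.92162224897522 F [0.6442 0.4309 0.5702] open 0.9985091741377173 tip 0.014
3 [array([274.116 , 294.7833]), array([421.2476, 256.4771]), array([432.4838, 253.5517])]
4 [array([272.4126, 262.5428]), array([423.4793, 284.0379]), array([435.1565, 285.6994])]
5 [array([292.3099, 233.7395]), array([406.8786, 309.1883]), array([415.8308, 315.0838])]
[3.5384 4.1775 6.5506]
```

View pics/s6.png

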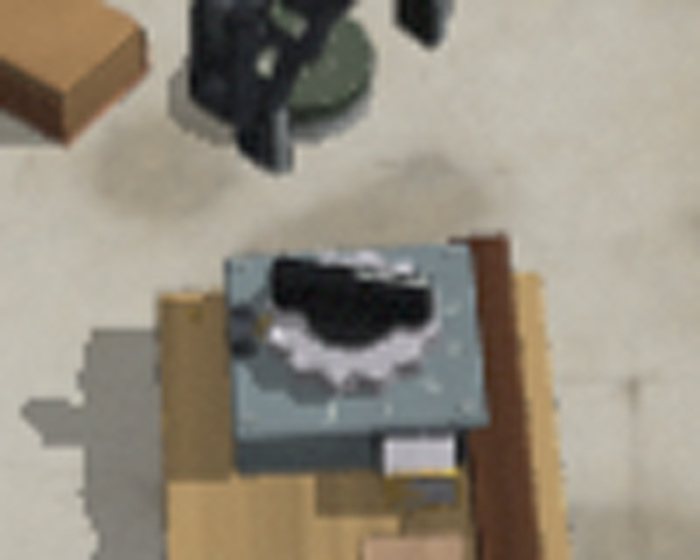

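The dial is at position 4: the bar runs from (272,265) to (432,285), against a prediction of (272,263) to (435,286). Next I check the height of the open fingertips.

```bash
python3 - <<'E'
from tool import *
for h in(.014,.007,0,-.007):
  for g in(.043,.057):
   for w in (-.011,.011):
    P=s["eef_pos"]+M@np.array([h,w,g]);print(h,g,w,(proj("side",P)-[255,150])*7+3)
E
```

```text
t 12.35 pos [0.4555 0.0114 0.2065] board [0.0001 0.1111 0.2065] q6 2.0750372835978403 tooly board ang -44.92378499697511 F [-0.9075  0.6198  0.075 ] open 0.9928907349676788 tip 0.014
0.014 0.043 -0.011 [254.5344 166.0335]
0.014 0.043 0.011 [295.1286 192.3785]
0.014 0.057 -0.011 [230.6402 185.6709]
0.014 0.057 0.011 [271.2589 212.2162]
0.007 0.043 -0.011 [253.6379 153.9676]
0.007 0.043 0.011 [294.3592 180.3348]
0.007 0.057 -0.011 [229.663  173.6242]
0.007 0.057 0.011 [270.4089 200.1926]
0 0.043 -0.011 [252.7356 141.8235]
0 0.043 0.011 [293.5848 168.2127]
0 0.057 -0.011 [228.6793 161.4991]
0 0.057 0.011 [269.5533 188.0903]
-0.007 0.043 -0.011 [251.8274 129.6004]
-0.007 0.043 0.011 [292.8053 156.0113]
-0.007 0.057 -0.011 [227.6893 149.2949]
-0.007 0.057 0.011 [268.692  175.9086]
```

>>> move_arm(
  commands=[0, 0, 0, -1, 0, 0, 0, -1, 0, 0, 0, -1, 0, 0, 0, -1, 0, 0, 0, -1, 0, 0, 0, -1, 0, 0, 0, -1, 0, 0, 0, -1, 0, 0, 0, -1, 0, 0, 1, 0, 0, -0.2, 1, 0, 0, -0.2, 1, 0, 0, -0.2, 1, 0, 0.5, -0.2, 1, 0, 0.5, -0.2, 1, 0, 0.5, -0.2, 1, 0, 0.5, -0.4, 0.6, 0, 0.5, -0.2, 0, 0, 0.5, 0, 0, 0],
)

```text
time: 14.72
eef_pos: [0.4251, -0.1808, 0.1288]
tcp_rot: [0.479, 0.521, -0.479, 0.52]
contact_force: [0.3, 0.6, -0.8]
opening: 0.997
```

```bash
python3 - <<'E'
from tool import *
import cv2
a=ctrl.read_camera("side")[170:320,230:390,::-1]
cv2.imwrite("pics/s7.png",cv2.resize(a,None,fx=4,fy=4,interpolation=2))
print(to(W(b,[-.04,-.079,.038])))
E
```

```text
t 14.725 pos [ 0.4251 -0.1808  0.1288] board [-0.0458 -0.0779  0.1288] q6 0.865612521700045 tooly board ang 0.054633858323266615 F [ 0.3172  0.5879 -0.7646] open 0.9966683948292978 tip 0.014
[3.6321 0.2369 0.0472]
```

View pics/s7.png

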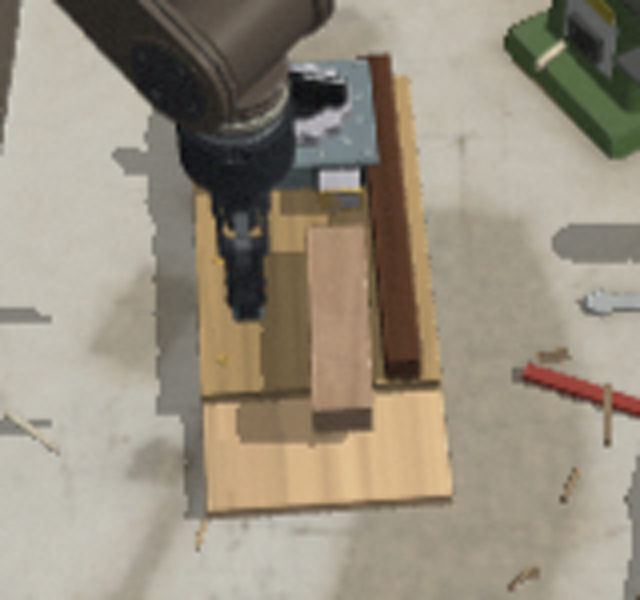

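>>> move_arm(
  commands=[1, 0, 0, 0, 1, 0, 0, 0, 1, 0, 0, 0, 0.4, 0, 0, 0, 0.2, 0, 0, 0, 0, 0, 0, 0],
)

```text
time: 15.52
eef_pos: [0.4262, -0.1816, 0.0407]
tcp_rot: [0.479, 0.52, -0.479, 0.521]
contact_force: [0.0, 0.4, 0.5]
opening: 0.996
```

>>> move_arm(
  commands=[0, 0.2, 0, 0, 0, 0.2, 0, 0, 0, 0.2, 0, 0, 0, 0.2, 0, 0, 0, 0.1, 0, 0, 0, 0.1, 0, 0, 0, 0.1, 0, 0, 0, 0.1, 0, 0, 0, 0, 0, 0],
)

```text
time: 16.65
eef_pos: [0.4558, -0.1791, 0.0403]
tcp_rot: [0.479, 0.52, -0.479, 0.52]
contact_force: [-0.3, 0.0, -0.6]
opening: 1.0
```

```bash
python3 - <<'E'
from tool import *
import cv2
a=ctrl.read_camera("side")[170:320,230:390,::-1]
cv2.imwrite("pics/s8.png",cv2.resize(a,None,fx=4,fy=4,interpolation=2))
E
```

```text
t 16.65 pos [ 0.4558 -0.1791  0.0403] board [-0.015  -0.0787  0.0403] q6 0.9059709979380393 tooly board ang 0.07529558007036297 F [-0.2719  0.0086 -0.5723] open 0.9996506390317685 tip 0.014
```

View pics/s8.png

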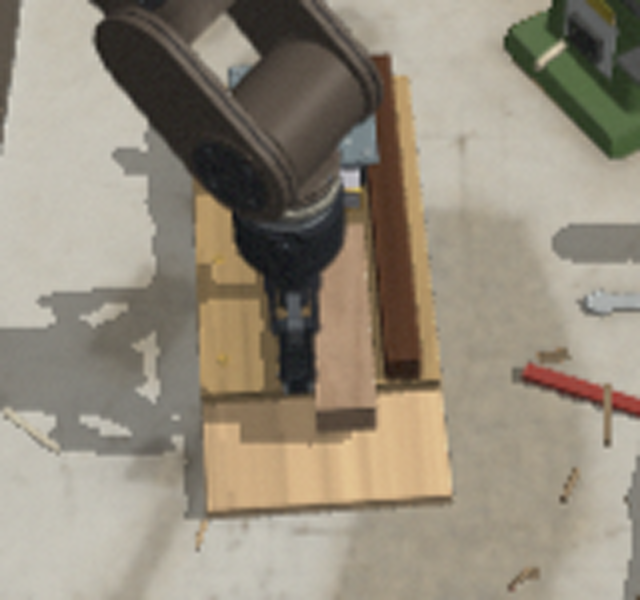

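>>> move_arm(
  commands=[0, 0.08, 0, 0, 0, 0.08, 0, 0, 0, 0.08, 0, 0, 0, 0, 0, 0],
)

```text
time: 17.2
eef_pos: [0.4619, -0.1785, 0.0403]
tcp_rot: [0.479, 0.52, -0.479, 0.52]
contact_force: [-0.4, 0.3, -0.4]
opening: 0.996
```

>>> move_arm(
  commands=[0, 0.06, 0, 0, 0, 0.04, 0, 0, 0, 0, 0, 0],
)

```text
time: 17.58
eef_pos: [0.4637, -0.1784, 0.0403]
tcp_rot: [0.478, 0.521, -0.479, 0.52]
contact_force: [-2.6, -1.4, 1.6]
opening: 0.997
```

```bash
python3 - <<'E'
from tool import *
E
```

```text
t 17.575 pos [ 0.4637 -0.1784  0.0403] board [-0.0071 -0.0787  0.0403] q6 0.9163002149801711 tooly board ang 0.1286335854419116 F [-2.5552 -1.3525  1.5637] open 0.9972517494390505 tip 0.014
```

>>> move_arm(
  commands=[0, 0.05, 0, 0, 0, 0.05, 0, 0, 0, 0, 0, 0],
)

```text
time: 17.95
eef_pos: [0.4639, -0.1784, 0.0403]
tcp_rot: [0.476, 0.523, -0.48, 0.519]
contact_force: [-13.7, -3.1, 9.2]
opening: 0.999
```

```bash
python3 - <<'E'
from tool import *
import cv2
a=ctrl.read_camera("side")[170:320,230:390,::-1]
cv2.imwrite("pics/s9.png",cv2.resize(a,None,fx=4,fy=4,interpolation=2))
E
```

```text
t 17.95 pos [ 0.4639 -0.1784  0.0403] board [-0.007  -0.0788  0.0403] q6 0.9194179044196484 tooly board ang 0.22584376979710363 F [-13.6554  -3.085    9.1826] open 0.998645949516456 tip 0.014
```

View pics/s9.png

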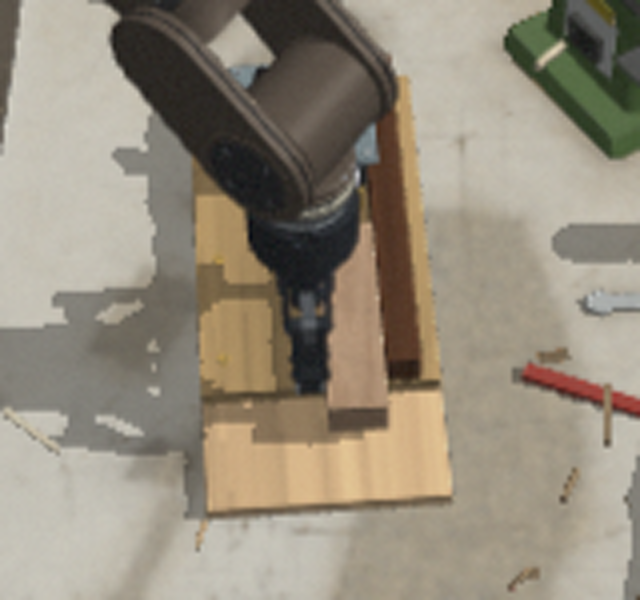

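Seated on the fence: it stopped hard at 13.7 N with the edges parallel. I back off, rise, close the jaws and go round to the right end.

>>> move_arm(
  commands=[0, -0.2, 0, 0, 0, -0.4, 0, 0, 0, -0.7, 0, 0, 0, -0.7, 0, 0, -1, 0, 0, 0, -1, 0, 0, 0, -1, 0, 0, 0, 0, 0, 1, 0, 0, 0, 1, 0, 0, 0, 1, 0, 0, 0, 1, 0, 0, 0.6, 1, 0, 0, 0.9, 0.2, 0, 0, 0.9, 0, 0, 0, 0.8, 0, 0, 0, 0, 0, 0],
)

```text
time: 20.0
eef_pos: [0.5079, -0.3058, 0.115]
tcp_rot: [0.479, 0.521, -0.479, 0.52]
contact_force: [0.3, 0.1, -0.1]
opening: 0.996
```

>>> move_arm(
  commands=[0, 0, 0, -1, 0, 0, 0, -1, 0, 0, 0, -1, 0, 0, 0, -1, 0, 0, 0, -1, 0, 0, 0, -1, 0, 0, 0, -1, 0, 0, 0, -1, 0, 0, 0, -1, 0, 0, 0, -1, 0, 0, 0, -1, 0, 0, 0, -1, 0, 0, 0, -1, 0, 0, 0, -1, 0, 0, 0, -1, 0, 0, 0, -1, 0, 0, 0, -1, 0, 0, 0, -1, 0, 0, 0, 0],
  jaw=0,
)

```text
time: 22.38
eef_pos: [0.5064, -0.3055, 0.115]
tcp_rot: [-0.029, 0.707, 0.029, 0.706]
contact_force: [-0.1, 0.6, 0.2]
opening: 0.0
```

```bash
python3 - <<'E'
from tool import *
import cv2
a=ctrl.read_camera("side")[170:320,230:390,::-1]
cv2.imwrite("pics/s10.png",cv2.resize(a,None,fx=4,fy=4,interpolation=2))
print(to(W(b,[.024,-.195,.052])))
E
```

```text
t 22.375 pos [ 0.5064 -0.3055  0.115 ] board [ 0.0251 -0.2089  0.115 ] q6 -0.7955066403157824 tooly board ang 89.98935806956948 F [-0.0824  0.6041  0.1864] open 0.0003072669298696963 tip 0.014
[ 2.5215  0.5542 -0.0407]
```

View pics/s10.png

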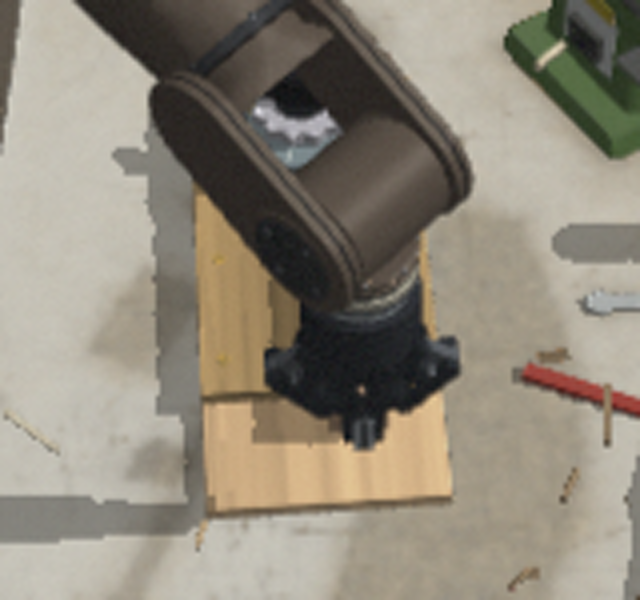

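>>> move_arm(
  commands=[1, 0, 0, 0, 1, 0, 0, 0, 0.5, 0, 0, 0, 0, 0, 0, 0],
)

```text
time: 22.92
eef_pos: [0.5066, -0.3048, 0.0518]
tcp_rot: [-0.029, 0.707, 0.03, 0.706]
contact_force: [-0.3, 0.3, 0.3]
opening: -0.002
```

>>> move_arm(
  commands=[0, 0.3, 0, 0, 0, 0.3, 0, 0, 0, 0.3, 0, 0, 0, 0.2, 0, 0, 0, 0.15, 0, 0, 0, 0.15, 0, 0, 0, 0.15, 0, 0, 0, 0.15, 0, 0, 0, 0.15, 0, 0, 0, 0.15, 0, 0, 0, 0.15, 0, 0, 0, 0.15, 0, 0, 0, 0.15, 0, 0, 0, 0, 0, 0],
)

```text
time: 24.68
eef_pos: [0.5023, -0.2437, 0.0529]
tcp_rot: [-0.029, 0.706, 0.029, 0.707]
contact_force: [0.0, -0.3, -0.8]
opening: -0.002
```

```bash
python3 - <<'E'
from tool import *
import cv2
a=ctrl.read_camera("side")[170:320,230:390,::-1]
cv2.imwrite("pics/s11.png",cv2.resize(a,None,fx=4,fy=4,interpolation=2))
E
```

```text
t 24.675 pos [ 0.5023 -0.2437  0.0529] board [ 0.026  -0.147   0.0529] q6 -0.7169908507463036 tooly board ang 90.07952605264536 F [ 0.0214 -0.3314 -0.7748] open -0.0017228030902307844 tip 0.014
```

View pics/s11.png

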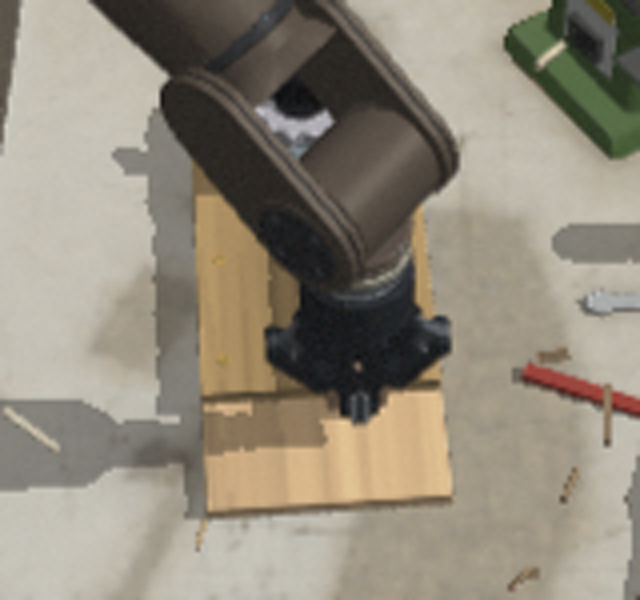

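>>> move_arm(
  commands=[0, 0.1, 0, 0, 0, 0.1, 0, 0, 0, 0.1, 0, 0, 0, 0, 0, 0],
)

```text
time: 25.22
eef_pos: [0.5017, -0.2365, 0.0529]
tcp_rot: [-0.029, 0.706, 0.029, 0.707]
contact_force: [-0.4, 0.2, 0.1]
opening: 0.001
```

>>> move_arm(
  commands=[0, 0.06, 0, 0, 0, 0.06, 0, 0, 0, 0, 0, 0],
)

```text
time: 25.6
eef_pos: [0.5014, -0.2336, 0.0529]
tcp_rot: [-0.029, 0.706, 0.029, 0.707]
contact_force: [0.9, -0.9, 0.9]
opening: -0.001
```

```bash
python3 - <<'E'
from tool import *
E
```

```text
t 25.6 pos [ 0.5014 -0.2336  0.0529] board [ 0.026  -0.1368  0.0529] q6 -0.7025025495317992 tooly board ang 90.07784622940251 F [ 0.9371 -0.895   0.8848] open -0.0013365198802251484 tip 0.014
```

>>> move_arm(
  commands=[0, 0.04, 0, 0, 0, 0.04, 0, 0, 0, 0, 0, 0],
)

```text
time: 25.98
eef_pos: [0.5013, -0.2317, 0.0529]
tcp_rot: [-0.029, 0.706, 0.029, 0.707]
contact_force: [-0.1, 0.2, 0.2]
opening: 0.0
```

>>> move_arm(
  commands=[0, 0.04, 0, 0, 0, 0, 0, 0],
)

```text
time: 26.22
eef_pos: [0.5012, -0.2307, 0.0529]
tcp_rot: [-0.029, 0.706, 0.029, 0.707]
contact_force: [0.3, -0.5, 1.1]
opening: -0.002
```

>>> move_arm(
  commands=[0, 0.04, 0, 0, 0, 0, 0, 0],
)

```text
time: 26.48
eef_pos: [0.5011, -0.2297, 0.0529]
tcp_rot: [-0.029, 0.706, 0.029, 0.707]
contact_force: [-0.1, -0.8, 1.9]
opening: 0.005
```

>>> move_arm(
  commands=[0, 0.04, 0, 0, 0, 0, 0, 0],
)

```text
time: 26.72
eef_pos: [0.501, -0.2287, 0.0529]
tcp_rot: [-0.029, 0.706, 0.029, 0.707]
contact_force: [-0.2, -1.4, 1.5]
opening: -0.001
```

>>> move_arm(
  commands=[0, 0.04, 0, 0, 0, 0, 0, 0],
)

```text
time: 26.98
eef_pos: [0.501, -0.2284, 0.0529]
tcp_rot: [-0.03, 0.706, 0.029, 0.707]
contact_force: [-0.1, -5.9, -0.3]
opening: -0.001
```

```bash
python3 - <<'E'
from tool import *
import cv2
for n,(y,x) in {"side":(170,230),"top":(190,240)}.items():
    a=ctrl.read_camera(n)[y:y+130,x:x+160,::-1]
    cv2.imwrite(f"pics/{n}12.png",cv2.resize(a,None,fx=4,fy=4,interpolation=2))
E
```

```text
t 26.975 pos [ 0.501  -0.2284  0.0529] board [ 0.026  -0.1316  0.0529] q6 -0.6940415042523027 tooly board ang 90.09381999431959 F [-0.0762 -5.8992 -0.3009] open -0.0007932798362523266 tip 0.014
```

View pics/side12.png

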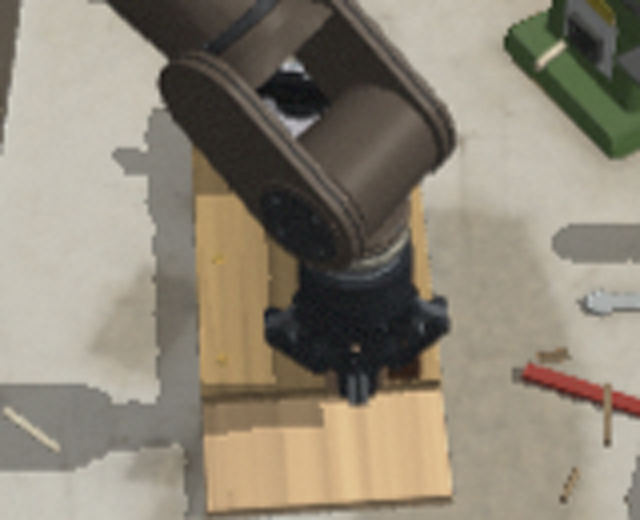

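View pics/top12.png

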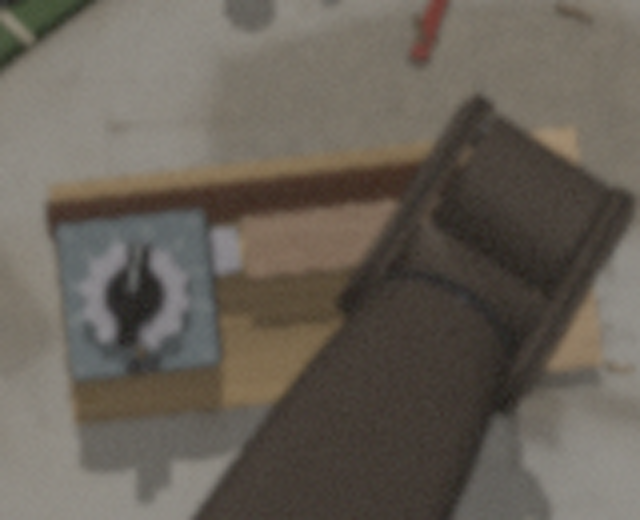

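The strip has met the stop: force rose to 5.9 N and the motion stopped. I press slightly, then retreat and look.

>>> move_arm(
  commands=[0, 0.03, 0, 0, 0, 0, 0, 0, 0, 0, 0, 0, 0, 0, 0, 0],
)

```text
time: 27.58
eef_pos: [0.501, -0.2284, 0.053]
tcp_rot: [-0.03, 0.706, 0.028, 0.707]
contact_force: [-0.9, -7.6, -0.8]
opening: -0.001
```

>>> move_arm(
  commands=[0, -0.1, 0, 0, 0, -0.3, 0, 0, 0, -0.6, 0, 0, 0, -1, 0, 0, -0.5, -1, 0, 0, -1, 0, 0, 0, -1, 0, 0, 0, -1, -1, 0, 0, -1, -1, 0, 0, 0, -1, 0, 0, 0, -1, 0, 0, 0, -1, 0, 0, 0, -1, 0, 0, 0, 0, 0, 0],
)

```text
time: 29.32
eef_pos: [0.5188, -0.4542, 0.1652]
tcp_rot: [-0.028, 0.706, 0.028, 0.707]
contact_force: [0.1, -0.6, 0.4]
opening: 0.003
```

```bash
python3 - <<'E'
from tool import *
import cv2
o=ctrl.read_camera("top")[:,:,::-1];p=ctrl.read_camera("side")[:,:,::-1]
cv2.imwrite("pics/top13full.png",o);cv2.imwrite("pics/side13full.png",p)
cv2.imwrite("pics/t13.png",cv2.resize(cv2.convertScaleAbs(o[215:305,240:400],alpha=1.5),None,fx=5,fy=5,interpolation=2))
cv2.imwrite("pics/s13.png",cv2.resize(p[170:305,265:355],None,fx=4.4,fy=4.4,interpolation=2))
E
```

```text
t 29.325 pos [ 0.5188 -0.4542  0.1652] board [ 0.0253 -0.358   0.1652] q6 -0.9459725628678964 tooly board ang 89.914871403649 F [ 0.1322 -0.5635  0.4299] open 0.003180112190314004 tip 0.014
```

View pics/s13.png

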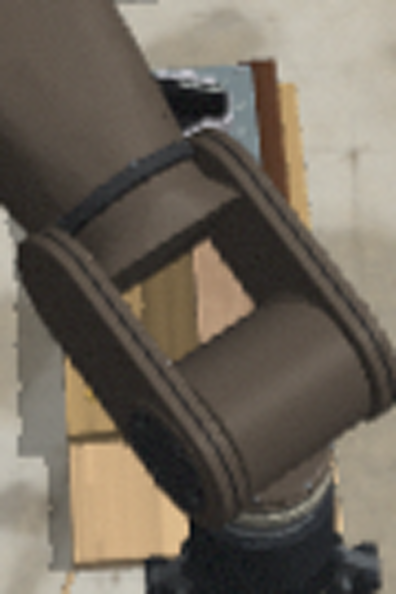

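View pics/t13.png

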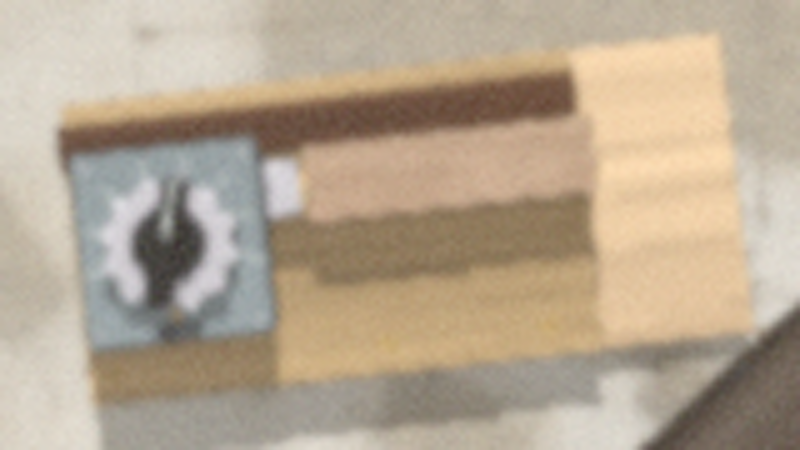

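>>> move_arm(
  commands=[-1, -1, 0, 0, -1, -1, 0, 0, -1, -1, 0, 0, 0, -1, 0, 0, 0, -1, 0, 0, 0, -1, -0.5, 0, 0, -1, -0.5, 0, 0, -1, -1, 0, 0, 0, -1, 0, 0, 0, -1, 0, 0, 0, -1, 0, 0, 0, 0, 0],
)

```text
time: 30.92
eef_pos: [0.4103, -0.6607, 0.2404]
tcp_rot: [-0.029, 0.707, 0.029, 0.706]
contact_force: [0.2, -0.5, -0.3]
opening: -0.004
```

```bash
python3 - <<'E'
from tool import *
import cv2
p=ctrl.read_camera("side")[:,:,::-1]
cv2.imwrite("pics/s14.png",cv2.resize(p[170:305,265:355],None,fx=4.4,fy=4.4,interpolation=2))
cv2.imwrite("pics/s14f.png",p)
E
```

```text
t 30.925 pos [ 0.4103 -0.6607  0.2404] board [-0.0997 -0.5551  0.2404] q6 -1.2265893084421413 tooly board ang 89.98437434612626 F [ 0.2446 -0.4673 -0.2526] open -0.0037013193052560893 tip 0.014
```

View pics/s14.png

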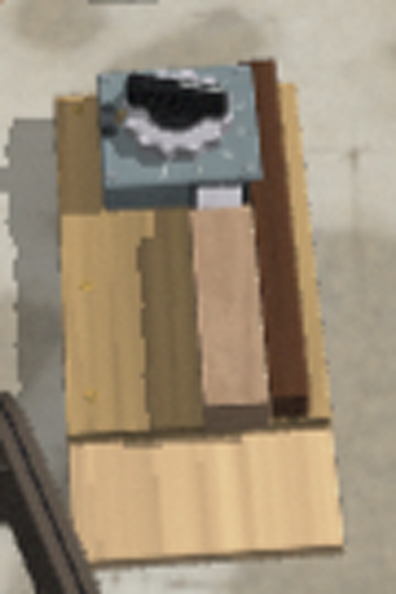

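View pics/s14f.png

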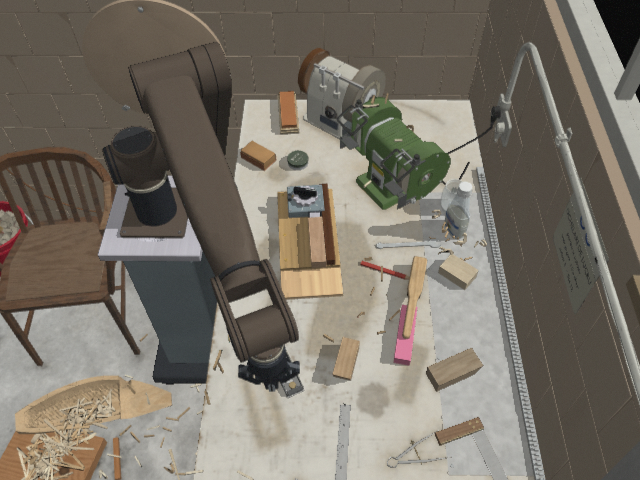

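```bash
python3 - <<'E'
from tool import *
for n,z,L in(("side",zs,[(192,209),(252,209),(203,405),(268,402)]),("top",zt,[(302,145),(592,117),(308,222),(590,195)])):
    print(n,[(B(b,ray(n,z(p),.058))*1e3).round(1).tolist() for p in L])
print((B(b,ray("side",zs((252,90)),.054))*1e3), (B(b,ray("side",zs((272,402)),.054))*1e3))
E
```

```text
t 30.975 pos [ 0.4115 -0.6605  0.2405] board [-0.0985 -0.5549  0.2405] q6 -1.2264368332572115 tooly board ang 90.04565160581188 F [ 0.2077  0.2739 -0.3117] open -0.004721325485892653 tip 0.014
side [[4.2, 36.4, 58.0], [43.9, 33.4, 58.0], [2.6, -122.4, 58.0], [43.5, -123.1, 58.0]]
top [[46.3, 36.7, 58.0], [44.6, -123.3, 58.0], [4.0, 37.8, 58.0], [2.2, -117.5, 58.0]]
[ 51.2263 141.9364  54.    ] [  46.1583 -120.457    54.    ]
```

```bash
python3 -c "
from plant import ctrl
print(ctrl.sign_off())"
```

```text
the job is handed in; nothing more can be done
None
```

I turned the dial four clicks clockwise, from position 0 to position 4. Then I pushed the strip flat against the fence, slid it along to the stop, and took the hand away. I handed the job in at about 31 s of the 67 s allowed; the sign-off gives no verdict.

| Check | Measured | Expected |
|---|---|---|
| Dial | bar ends within about 3 px of position 4 in the side view; the top view agrees | position 4 |
| Strip long sides, board x | 3 and 44–46 mm | 3 and 45 mm |
| Strip left end, board y | 36–37 mm (one side-view corner, next to the stop bar, read 33 mm) | 36 mm |
| Strip right end, board y | about −123 mm (one top-view corner read −118 mm) | −124 mm |
| Angle to the fence | about 0.01 rad | below 0.03 rad |

- **Forces:** The highest reading was about 14 N on the tool against the fence, and about 8 N against the stop. After the last click the force and torque were back at zero. I read forces only at the end of each move, so any brief peaks in between were not seen.
- **Other things:** By eye, the tin, sanding block and offcut look unmoved. The arm partly hides the block plane in the last picture, but the hand passed well above it.
- **Disagreements:** The two cameras differed by about 3 mm on the board's position along y, so I used their average. The two stray corner readings are the only ones that did not fit, and I put them down to edge picking.

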